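# Seat the setup block in the clamping fixture and lock it

### The job

Slide the steel setup block along the fixture's deck, between the guide rails, until it drops and sits flat in the pocket, without lifting it off the fixture. Then swing the red clamp lever over the block until it is fully shut against its stop pin. Leave the oil bottle, the tape roll and the stepped block where they are.

Things in the scene. Friction and masses are not known exactly. Their poses are not given: they have to be found in the camera images.
- pocket (a point): Centre of the floor of the rectangular pocket in the fixture. Axes: z up, x the loading direction (from the deck's loading end to the pocket), y to the left of that. The pocket is 80 mm long in x, 54 mm wide in y; its floor is 88 mm above the worktop and 12 mm below the deck.
- deck (a point): Point on the deck (100 mm above the worktop) of the fixture, an aluminium-topped plate on two grey riser blocks, fixed to the worktop; same axes as the pocket, at its x = -140, y = 0 mm (loading end). In the pocket's x, y the deck reaches from x = -192 to +66 and y = -64 to +64 mm.
- throat (a point): Point on the deck midway between the two dark guide rails where they start to run parallel (pocket x = -54, y = 0 mm; same axes). The rails are 10 mm wide, 6 mm higher than the deck, 53 mm apart from here to pocket x = +40; back from here to about x = -100 they flare out at 20 degrees to a mouth about 86 mm wide.
- block_center (a point): Centre of the loose drilled steel setup block, 50 (its x) by 75 (its y) by 25 mm high (its z), 0.7 kg. Starts flat and askew on the deck's loading end, long side roughly along the loading direction. Play in the pocket: 5 mm in length, 4 mm in width. Seated, its top is 13 mm above the deck. It slides on the oiled deck at 2 to 5 N, tips nose first over the pocket's edge, then drops in.
- lever (a joint): Angle of the red clamp lever about its upright pivot: 0 = shut, straight across the pocket's middle (along y) against a steel stop pin (22 mm high, on its -x side); grows to 1.9 as it opens towards +x. Stays where left; 1 to 1.5 N at the knob moves it. Underside 15.5 mm, top 24.5 mm above the deck: it passes over the block only when that is seated.
- lever_pivot (a point): Point on the lever's upright pivot axis (pocket x = 0, y = +50 mm), level with the top of the lever's arm; same axes as the pocket.
- lever_knob (a point): Middle of the black upright round knob (18 mm diameter, 60 mm tall) at the lever's end, 100 mm from the pivot axis, 58 mm above the deck. At joint angle q it lies at x = 100 sin q, y = -100 cos q mm from the pivot in the pocket's axes.
- oil_center (a point): Middle of an upright oil bottle with an orange nozzle, 46 mm across, 146 mm tall. Leave alone.
- tape_center (a point): Middle of a roll of masking tape lying flat, 100 mm across, 25 mm high. Leave alone.
- steps_center (a point): Middle of a dark stepped packing block, 26 x 60 x 45 mm. Leave alone.

How it is judged:
On the way, in this order (a step that is already met when the one before it is completed fails the run):
1. the block sits flat in the pocket while the lever is still open (horizontal distance between block_center and pocket below 0.006 m and z of block_center in the frame of pocket below 0.0145 m and angle between block_center's own z axis and vertical below 0.05 rad and value of joint lever above 0.7 rad), for 0.2 s.
2. the lever is shut over it (value of joint lever below 0.07 rad), for 0.2 s.
At the end, for the whole second after the job is handed in: the block lies flat in the pocket (centre within 6 mm of the pocket's centre, no more than 14.5 mm above its floor, tilted less than 0.05 rad), the lever is shut (below 0.07 rad) and at rest, and the three bystanders are within 20 mm of where they stood (horizontal distance between block_center and pocket below 0.006 m and z of block_center in the frame of pocket below 0.0145 m and angle between block_center's own z axis and vertical below 0.05 rad and value of joint lever below 0.07 rad and velocity of joint lever between -0.05 and 0.05 rad/s and distance of each of oil_center, tape_center, steps_center from where it was at the start of the episode below 0.02 m); the robot touches nothing.
It fails at once if the block is lifted off the fixture (centre more than 140 mm above the worktop) (height (world z) of block_center above 0.14 m).
It fails at once if the block falls off the deck (height (world z) of block_center below 0.09 m).
It fails at once if a bystander is moved by more than 20 mm (distance of any of oil_center, tape_center, steps_center from where it was at the start of the episode above 0.02 m).
It also fails if it takes over 50 s, if anything falls off the work surface, if the arm or the gripper's body presses on something with over 40 N, if the wrist force passes 120 N, or if a joint passes its speed limit or range.

### The arm

A 6-joint arm with a two-finger parallel gripper is mounted at the origin on a cart in front of the work surface, level with it; the furniture and walls round the work are solid. World frame = base frame: x ahead of the robot, y to its left, z up, the work surface at z = 0. Lengths are in m, angles in rad, forces in N, time in s.
With the tool pointing down it reaches from about 0.375 to 0.9 m from the base axis. Payload 3.1 kg.
Tool frame: the origin (TCP) lies midway between the tips of the shut fingers; the grasp point (between the pads) lies 19 mm behind it (manip.grasp_offset is the distance from the TCP to the grasp point, in m); z points along the fingers, y is the line along which they close (so a half turn about z gives the same grasp; the last joint's range is limited). The gripper opens to 85 mm and grips with 20 to 120 N. Pads are 22 mm wide; open, the fingers measure 114 mm over their backs; the gripper's body (76 mm by 85 mm) begins 54 mm behind the grasp point. The pads swing forward as they close: fully open they stand 13 mm farther back than shut.
Start: joints at [-1.371, 0.527, 1.433, -0, 1.181, -0.178], TCP at [0.231, -0.581, 0.231] pointing down, gripper open.
Joint ranges: [-3.08, 3.08], [-0.75, 2.2], [0.22, 2.44], [-1.43, 4.57], [0, 2.65], [-2.85, 2.85]. Speed limits (rad/s): [2.79, 2.79, 3.14, 3.14, 3.14, 3.14].

### API

Orientations are given as a unit quaternion [x, y, z, w].
In Python, from station import sensors, cams, order, manip gives the robot as it stands.
- The arm moves only by the tool move_arm, never from a script. Its argument "targets" is a list of rows, each an object of numbers: "dx", "dy", "dz": the shift along the world's x, y, z normalised to -1 to 1, where 1 is 25 mm; "rx", "ry", "rz": the turn, a rotation vector about the world's x, y, z normalised to -1 to 1, where 1 is 30 degrees. A call has exactly 10 rows; each row shifts and turns the commanded pose from where the row before left it; what a row does not reach is not made up. A row lasts 1/8 s, in which the tool goes at most 62.5 mm and 10.7 degrees, less where a joint would pass 70% of its speed; a pose out of reach is approached as far as the arm can. A call with a number of a shift or a turn outside -1 to 1 is refused whole. A call with a gripper value outside its range is refused whole. "claw" is the opening in per cent of the stroke, from 0 (shut) to 100 (fully open), set as the call begins (left out, the last holds). The fingers move at their own pace and stop on an object; "newtons" is the grip in N (left out, the last holds). Time passes only in rows, so rows that do not move let the fingers close, or fill a call up. It gives the time, the measured TCP pose, the force, the opening and the grip force at its end, in the units of the state.
- sensors.sense(): the state, without advancing time (a new reading comes with each control period).
- cams.snapshot(name): name is "scene" or "top" or "wrist"; returns the picture (420x560x3 uint8, red, green, blue); there is no depth.
- cams.camera_model(name): a dict with "fx", "fy", "cx", "cy" (pixels), "extrinsics" (4x4, takes a point from world to camera coordinates). Camera axes: x right, y down, z forward; pixel columns grow to the right and rows downward; lengths in m; the calibration is good to about 2 mm. A picture is of the moment at which its call begins: read the wrist's pose just before it. camera_model takes no time and is no camera call; for the wrist camera it gives the pose at the moment of the call.
- order.sign_off(): hands the job in; it is judged then, once.
The state is a dict: "t": time; "q": joint angles; "qd": joint speeds; "tau": joint torques, N m; "tcp_pos": TCP position; "tool_rot": TCP orientation; "force": force on the tool from outside, world axes, zero at the start; "ft_torque": the same for the moment, N m; "finger_gap": opening from 0.0 (shut) to 1.0 (fully open); "gripper_force": force on a finger pad.
Only numpy, scipy, OpenCV 4.12 (cv2) and the standard library are available. Lean on these libraries where they do the work, as an engineer would, in place of code of your own. Each camera call takes 0.05 s, during which the arm holds its last target. There are 200 camera calls.

## Working session

There is one attempt and no reset: what is moved stays moved. The work goes in short steps, Python scripts to look and compute and a tool call to move; the robot and the scene stay as the last step left them, time stands still between calls to the robot, and variables do not carry over. Pictures are saved under pics/ and viewed, at most 10 in all, crops included, and the job is handed in when it is done.

Besides the shell and the picture viewer there is one more tool, called after ">>>" as name([rows], argument=value, ...), one row to a line, values as JSON. move_arm: Moves the arm, as the interface text tells. Scaled input: -1 to 1 covers 25 mm each way for a shift and 30 degrees each way for a turn. Its arguments: {"type":"object","properties":{"targets":{"type":"array"},"claw":{"type":"number"},"newtons":{"type":"number"}},"required":["targets"]}

```bash
mkdir -p pics; ls; cat > h.py <<'E'
import numpy as np,cv2
from station import sensors,cams,order,manip
def snap(n,f):
    m=cams.camera_model(n); im=cams.snapshot(n); cv2.imwrite('pics/'+f+'.png',im[:,:,::-1]); 
    np.savez('pics/'+f+'.npz',K=[m['fx'],m['fy'],m['cx'],m['cy']],E=np.array(m['extrinsics'])); return im
def ray(f,u,v):
    d=np.load('pics/'+f+'.npz'); fx,fy,cx,cy=d['K']; E=d['E']
    R=E[:3,:3]; o=-R.T@E[:3,3]; r=R.T@np.array([(u-cx)/fx,(v-cy)/fy,1.]); return o,r/np.linalg.norm(r)
def onz(f,u,v,z):
    o,r=ray(f,u,v); return o+r*(z-o[2])/r[2]
def tri(*obs):
    A=np.zeros((3,3));b=np.zeros(3)
    for f,u,v in obs:
        o,r=ray(f,u,v); P=np.eye(3)-np.outer(r,r); A+=P;b+=P@o
    return np.linalg.solve(A,b)
def proj(f,p):
    d=np.load('pics/'+f+'.npz'); fx,fy,cx,cy=d['K']; c=d['E'][:3,:3]@np.array(p)+d['E'][:3,3]; return np.array([fx*c[0]/c[2]+cx,fy*c[1]/c[2]+cy])
E
python3 - <<'E'
from h import *
for n in('top','scene','wrist'): 
    snap(n,n+'0'); m=cams.camera_model(n); print(n,m['fx'],ray(n+'0',280,210))
a=np.vstack([cv2.imread('pics/top0.png'),]);cv2.imwrite('pics/top0b.png',cv2.resize(a,(800,600)))
print(sensors.sense())
E
```

```text
pics
top 490.35286384293346 (array([ 0.41485631, -0.08177199,  1.26907774]), array([ 0.09958444,  0.01644523, -0.99489321]))
scene 453.6360237438524 (array([-0.00933956,  0.60749713,  0.58448092]), array([ 0.53877728, -0.69240529, -0.47988953]))
wrist 330.7140469655228 (array([ 0.29734375, -0.55403136,  0.37328715]), array([-0.25880286, -0.12225929, -0.95816165]))
{'t': 0.15, 'q': array([-1.37150112e+00,  5.28274761e-01,  1.43361841e+00, -4.39676445e-05,
        1.18137510e+00, -1.78533334e-01]), 'qd': array([ 0.00028408, -0.00299191, -0.00527856, -0.00031376,  0.00017502,
        0.00107333]), 'tau': array([ 7.18992123e-04, -4.42744267e+01, -1.78275812e+01, -2.23886814e-04,
        5.59582448e-03,  6.06712121e-06]), 'tcp_pos': array([ 0.23045063, -0.58037223,  0.23054149]), 'tool_rot': array([ 9.82206791e-01,  1.87800740e-01, -2.90269062e-05, -8.37557296e-04]), 'force': array([ 0.23150197, -0.58656124,  0.08597654]), 'ft_torque': array([-0.0216245 , -0.01401092,  0.06382532]), 'gripper_force': 0.0, 'finger_gap': 0.9975093624561495}
```

View pics/top0b.png

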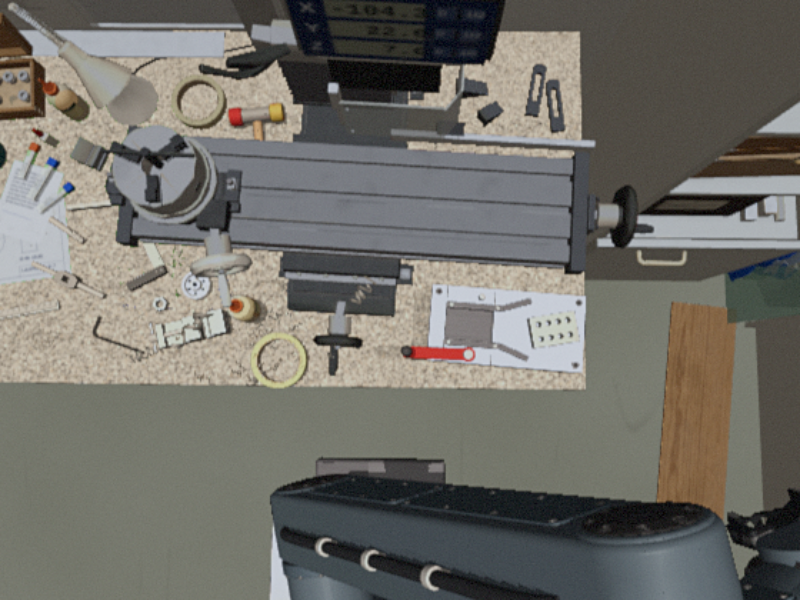

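View pics/scene0.png

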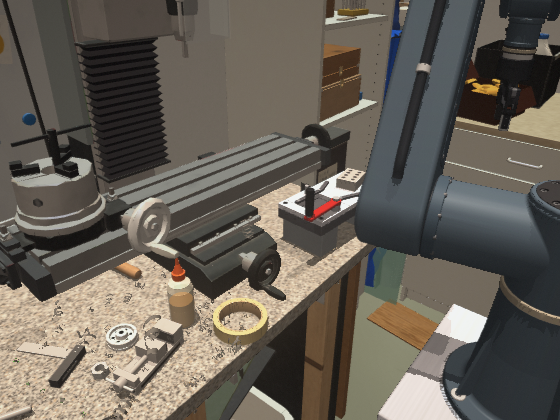

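```bash
python3 - <<'E'
from h import *
s=.7
for n,u,v,z in [('fix TL',432,287,.1),('BL',428,362,.1),('TR',583,294,.1),('BR',582,370,.1),('pocket c',469,325,.1),('pivot',469,354,.125),('knob',407,352,.16),('block',553,330,.125),('blkTL',527,317,.125),('blkTR',575,311,.125),('blkBR',580,341,.125),('blkBL',535,349,.125)]:
    print(n,onz('top0',u*s,v*s,z).round(4))
im=cv2.imread('pics/top0.png')[190:270,270:420]; cv2.imwrite('pics/c1.png',cv2.resize(im,None,fx=5.3,fy=5.3,interpolation=cv2.INTER_CUBIC))
E
```

```text
fix TL [ 0.5544 -0.1159  0.1   ]
BL [ 0.429  -0.1103  0.1   ]
TR [ 0.5455 -0.3684  0.1   ]
BR [ 0.4191 -0.3647  0.1   ]
pocket c [ 0.4913 -0.1781  0.1   ]
pivot [ 0.4425 -0.1761  0.125 ]
knob [ 0.4436 -0.0756  0.16  ]
block [ 0.4832 -0.3127  0.125 ]
blkTL [ 0.5039 -0.2706  0.125 ]
blkTR [ 0.5146 -0.3488  0.125 ]
blkBR [ 0.4658 -0.3562  0.125 ]
blkBL [ 0.4519 -0.2832  0.125 ]
```

View pics/wrist0.png

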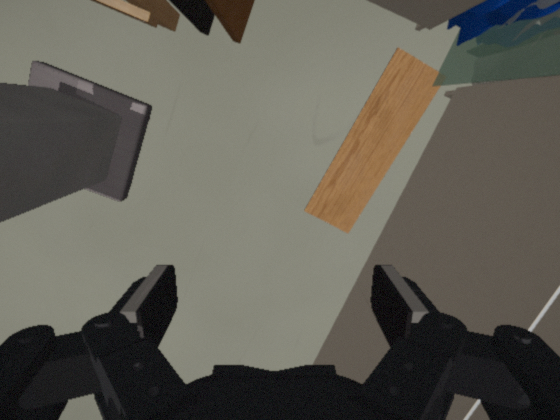

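```bash
python3 - <<'E'
from h import *
for p in [(.30,-.40,.1),(.30,-.2,.1),(.3,-.4,.0)]: print(proj('wrist0',p))
print(np.load('pics/wrist0.npz')['E'])
E
```

```text
[82.48038976 28.09455313]
[-208.83365455  -92.96815156]
[136.30934667  51.52454043]
[[ 3.69223414e-01 -9.29340281e-01 -8.44625611e-04 -6.24354646e-01]
 [-8.91198043e-01 -3.54327056e-01  2.83228504e-01 -3.70416958e-02]
 [-2.63514931e-01 -1.03821866e-01 -9.59052085e-01  3.78835762e-01]
 [ 0.00000000e+00  0.00000000e+00  0.00000000e+00  1.00000000e+00]]
```

The wrist view sees only the floor for now. In the top view the pocket is at about (469,325), the block at (553,330) and the knob at (407,352) on the 800 px scale. I'm moving the wrist camera over the fixture.

>>> move_arm([
  {"dx":0.8,"dy":1,"dz":0.24,"rz":0.26},
  {"dx":0.8,"dy":1,"dz":0.24,"rz":0.26},
  {"dx":0.8,"dy":1,"dz":0.24,"rz":0.26},
  {"dx":0.8,"dy":1,"dz":0.24,"rz":0.26},
  {"dx":0.8,"dy":1,"dz":0.24,"rz":0.26},
  {"dx":0.8,"dy":1,"dz":0.24,"rz":0.26},
  {"dx":0.8,"dy":1,"dz":0.24,"rz":0.26},
  {"dx":0.8,"dy":1,"dz":0.24,"rz":0.26},
  {"dx":0.8,"dy":1,"dz":0.24,"rz":0.26},
  {"dx":0.8,"dy":1,"dz":0.24,"rz":0.26},
])

```text
schema error: expected keys dx, dy, dz, rx, ry, rz
```

>>> move_arm([
  {"dx":0.5,"dy":0.7},
  {"dx":0.5,"dy":0.7},
  {"dx":0.5,"dy":0.7},
  {"dx":0.5,"dy":0.7},
  {},
  {},
  {},
  {},
  {},
  {},
])

```text
schema error: expected keys dx, dy, dz, rx, ry, rz
```

```bash
python3 - <<'E'
from h import *
s=sensors.sense(); print(s['t'],s['tcp_pos'],s['tool_rot'],s['q'])
im=snap('wrist','w1'); cv2.imwrite('pics/w1b.png',cv2.resize(im[:,:,::-1],(800,600),interpolation=cv2.INTER_CUBIC))
E
```

```text
0.15 [ 0.23045063 -0.58037223  0.23054149] [ 9.82206791e-01  1.87800740e-01 -2.90269062e-05 -8.37557296e-04] [-1.37150112e+00  5.28274761e-01  1.43361841e+00 -4.39676445e-05
  1.18137510e+00 -1.78533334e-01]
```

View pics/w1b.png

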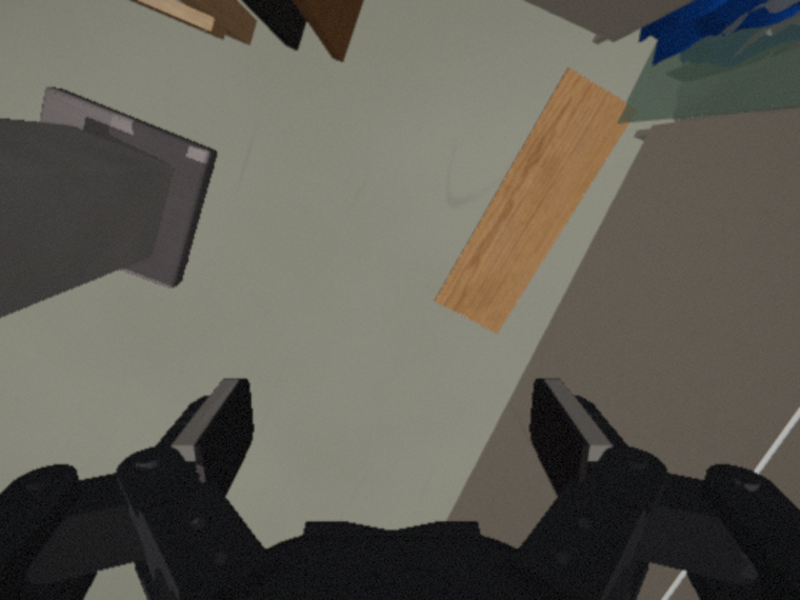

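The move was refused because every row needs all six keys, so this view is unchanged (floor only).

>>> move_arm([
  {"dx":0.8,"dy":1,"dz":0.24,"rx":0,"ry":0,"rz":0.26},
  {"dx":0.8,"dy":1,"dz":0.24,"rx":0,"ry":0,"rz":0.26},
  {"dx":0.8,"dy":1,"dz":0.24,"rx":0,"ry":0,"rz":0.26},
  {"dx":0.8,"dy":1,"dz":0.24,"rx":0,"ry":0,"rz":0.26},
  {"dx":0.8,"dy":1,"dz":0.24,"rx":0,"ry":0,"rz":0.26},
  {"dx":0.8,"dy":1,"dz":0.24,"rx":0,"ry":0,"rz":0.26},
  {"dx":0.8,"dy":1,"dz":0.24,"rx":0,"ry":0,"rz":0.26},
  {"dx":0.8,"dy":1,"dz":0.24,"rx":0,"ry":0,"rz":0.26},
  {"dx":0.8,"dy":1,"dz":0.24,"rx":0,"ry":0,"rz":0.26},
  {"dx":0.8,"dy":1,"dz":0.24,"rx":0,"ry":0,"rz":0.26},
])

```text
t: 1.45
tcp_pos: [0.431, -0.3299, 0.2914]
tool_rot: [0.643, 0.765, 0.0, -0.0]
force: [0.4, -0.4, -0.0]
finger_gap: 1.001
gripper_force: 0.0
```

>>> move_arm([
  {"dx":0.5,"dy":0.7,"dz":0,"rx":0,"ry":0,"rz":0},
  {"dx":0.5,"dy":0.7,"dz":0,"rx":0,"ry":0,"rz":0},
  {"dx":0.5,"dy":0.7,"dz":0,"rx":0,"ry":0,"rz":0},
  {"dx":0.5,"dy":0.7,"dz":0,"rx":0,"ry":0,"rz":0},
  {"dx":0,"dy":0,"dz":0,"rx":0,"ry":0,"rz":0},
  {"dx":0,"dy":0,"dz":0,"rx":0,"ry":0,"rz":0},
  {"dx":0,"dy":0,"dz":0,"rx":0,"ry":0,"rz":0},
  {"dx":0,"dy":0,"dz":0,"rx":0,"ry":0,"rz":0},
  {"dx":0,"dy":0,"dz":0,"rx":0,"ry":0,"rz":0},
  {"dx":0,"dy":0,"dz":0,"rx":0,"ry":0,"rz":0},
])

```text
t: 2.7
tcp_pos: [0.4805, -0.2611, 0.2913]
tool_rot: [0.645, 0.764, -0.0, -0.0]
force: [0.8, 0.0, 0.5]
finger_gap: 0.999
gripper_force: 0.0
```

```bash
python3 - <<'E'
from h import *
s=sensors.sense(); print(s['t'],s['tcp_pos'],s['tool_rot'],s['q'])
im=snap('wrist','w2'); cv2.imwrite('pics/w2b.png',cv2.resize(im[:,:,::-1],(800,600),interpolation=cv2.INTER_CUBIC))
E
```

```text
2.7 [ 0.48047205 -0.26106498  0.29132845] [ 6.45261203e-01  7.63962028e-01 -2.07304343e-05 -2.19557992e-06] [-7.02114854e-01  3.54044179e-01  1.55526631e+00 -4.39587845e-05
  1.23228653e+00 -8.70166305e-01]
```

View pics/w2b.png

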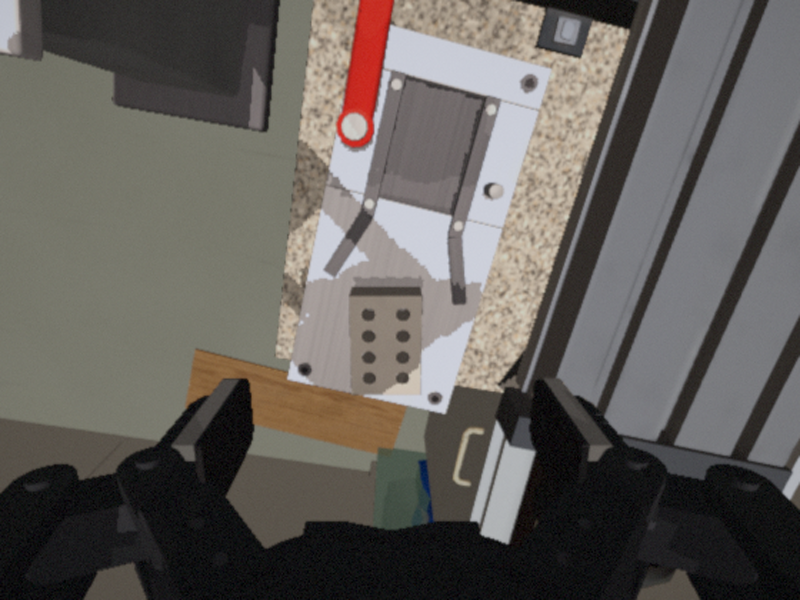

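The wrist view (800 px scale) shows:
- the block at (351..421, 295..394), already parallel to the image columns
- the pocket centred near (432,145)
- the rail throat screws at (369,204) and (458,227)
- the lever pivot at (354,126)
- the stop pin at (493,190)

I'm taking a second view for stereo.

>>> move_arm([
  {"dx":0,"dy":-0.5,"dz":-0.1,"rx":0,"ry":0,"rz":0},
  {"dx":0,"dy":-0.5,"dz":-0.1,"rx":0,"ry":0,"rz":0},
  {"dx":0,"dy":-0.5,"dz":-0.1,"rx":0,"ry":0,"rz":0},
  {"dx":0,"dy":-0.5,"dz":-0.1,"rx":0,"ry":0,"rz":0},
  {"dx":0,"dy":0,"dz":0,"rx":0,"ry":0,"rz":0},
  {"dx":0,"dy":0,"dz":0,"rx":0,"ry":0,"rz":0},
  {"dx":0,"dy":0,"dz":0,"rx":0,"ry":0,"rz":0},
  {"dx":0,"dy":0,"dz":0,"rx":0,"ry":0,"rz":0},
  {"dx":0,"dy":0,"dz":0,"rx":0,"ry":0,"rz":0},
  {"dx":0,"dy":0,"dz":0,"rx":0,"ry":0,"rz":0},
])

```text
t: 4.0
tcp_pos: [0.4806, -0.3108, 0.2814]
tool_rot: [0.645, 0.764, 0.0, 0.0]
force: [-0.1, -0.3, -0.8]
finger_gap: 0.999
gripper_force: 0.0
```

```bash
python3 - <<'E'
from h import *
snap('wrist','w3')
Z=dict(s1=(397,84,.106),s2=(490,109,.106),s3=(369,204,.106),s4=(458,227,.106),pin=(493,190,.122),piv=(354,126,.1245),d1=(530,83,.1),d2=(305,369,.1),d3=(434,398,.1))
for i in range(4): Z['hL%d'%i]=(368,(314,336,357,378)[i],.125); Z['hR%d'%i]=(403,(314,336,357,378)[i],.125)
dark={'d1','d2','d3'}
def blob(f,u,v,inv,r=7):
    g=cv2.cvtColor(cv2.imread('pics/'+f+'.png'),cv2.COLOR_BGR2GRAY).astype(float)
    for _ in range(4):
        x0,y0=int(round(u))-r,int(round(v))-r
        if x0<0 or y0<0: return None
        p=g[y0:y0+2*r+1,x0:x0+2*r+1]
        if p.shape!=(2*r+1,2*r+1): return None
        p=-p if inv else p
        t=(np.percentile(p,30)+p[r-2:r+3,r-2:r+3].max())/2
        _,lab=cv2.connectedComponents((p>t).astype(np.uint8)); w=np.clip(p-t,0,None)
        l=lab[r-2:r+3,r-2:r+3]; l=l[l>0]
        if len(l)==0: return None
        w=w*(lab==np.bincount(l).argmax()); yy,xx=np.mgrid[:2*r+1,:2*r+1]
        u,v=x0+(w*xx).sum()/w.sum(),y0+(w*yy).sum()/w.sum()
    return u,v
P={}
for k,(u,v,z) in Z.items():
    inv=k in dark or k[0]=='h'; r=5 if k[0]=='h' else 7
    a=blob('w2',u*.7,v*.7,inv,r)
    if a is None: print(k,'none');continue
    X=onz('w2',*a,z); b=blob('w3',*proj('w3',X),inv,r)
    if b is None: print(k,np.round(a,1),'no second',X.round(4));P[k]=X;continue
    T=tri(('w2',*a),('w3',*b)); P[k]=.5*(X+onz('w3',*b,z)); print(k,np.round(a,1),np.round(b,1),'tri',T.round(4),'plane',X.round(4),onz('w3',*b,z).round(4))
H=np.array([P[k] for k in P if k[0]=='h']); c=H.mean(0); d=np.linalg.svd(H-c)[2][0]; d*=np.sign(d[1]); print('block',c,np.degrees(np.arctan2(d[1],d[0])))
np.savez('P.npz',**P)
im=cv2.imread('pics/w3.png'); cv2.imwrite('pics/w3b.png',cv2.resize(im,(800,600),interpolation=cv2.INTER_CUBIC))
E
```

```text
s1 [277.1  58.6] no second [ 0.4637 -0.1445  0.106 ]
s2 [343.7  76.3] [358.8  13.3] tri [ 0.5266 -0.1491  0.107 ] plane [ 0.5269 -0.149   0.106 ] [ 0.5266 -0.1488  0.106 ]
s3 [258.  142.3] [265.9  88.1] tri [ 0.4581 -0.2215  0.1072] plane [ 0.4581 -0.2216  0.106 ] [ 0.4581 -0.2214  0.106 ]
s4 [320.4 157.8] [332.9 105.4] tri [ 0.5209 -0.2259  0.1078] plane [ 0.5213 -0.2261  0.106 ] [ 0.5211 -0.2258  0.106 ]
pin [350.9 124.3] [366.  67.] tri [ 0.5422 -0.1897  0.1107] plane [ 0.5399 -0.1897  0.122 ] [ 0.5393 -0.1915  0.122 ]
piv [245.1  89.7] [257.2  17.4] tri [ 0.4445 -0.178   0.1565] plane [ 0.4404 -0.1766  0.1245] [ 0.4431 -0.1707  0.1245]
d1 [370.2  57.8] no second [ 0.5487 -0.1284  0.1   ]
d2 [213.  258.3] [216.6 218.8] tri [ 0.4283 -0.355   0.0996] plane [ 0.4284 -0.3548  0.1   ] [ 0.4282 -0.3549  0.1   ]
d3 [304.1 278.5] [313.6 240.3] tri [ 0.5308 -0.3591  0.1062] plane [ 0.5322 -0.3623  0.1   ] [ 0.5318 -0.3614  0.1   ]
hL0 [257.4 220. ] [264.7 174. ] tri [ 0.4697 -0.2974  0.1157] plane [ 0.4697 -0.2943  0.125 ] [ 0.4696 -0.2957  0.125 ]
hR0 [281.9 220.1] [292.2 173.7] tri [ 0.4
[... 159 characters left out ...]
3097  0.125 ] [ 0.4724 -0.3109  0.125 ]
hR1 [281.8 235. ] [291.3 190.4] tri [ 0.4969 -0.3082  0.1184] plane [ 0.4961 -0.3057  0.125 ] [ 0.4964 -0.3067  0.125 ]
hL2 [257.9 250. ] [265.3 206.7] tri [ 0.4752 -0.3274  0.1213] plane [ 0.4751 -0.3257  0.125 ] [ 0.4751 -0.3263  0.125 ]
hR2 [281.5 249.8] [291.  206.6] tri [ 0.4991 -0.323   0.1219] plane [ 0.4987 -0.3216  0.125 ] [ 0.499  -0.3221  0.125 ]
hL3 [258.2 264.2] [265.6 222.3] tri [ 0.4779 -0.3423  0.1231] plane [ 0.4779 -0.3413  0.125 ] [ 0.4778 -0.3416  0.125 ]
hR3 [281.4 264.1] [290.8 222.3] tri [ 0.5016 -0.3382  0.123 ] plane [ 0.5013 -0.3372  0.125 ] [ 0.5016 -0.3375  0.125 ]
block [ 0.48566827 -0.31612456  0.125     ] 99.3980907374697
```

View pics/w3b.png

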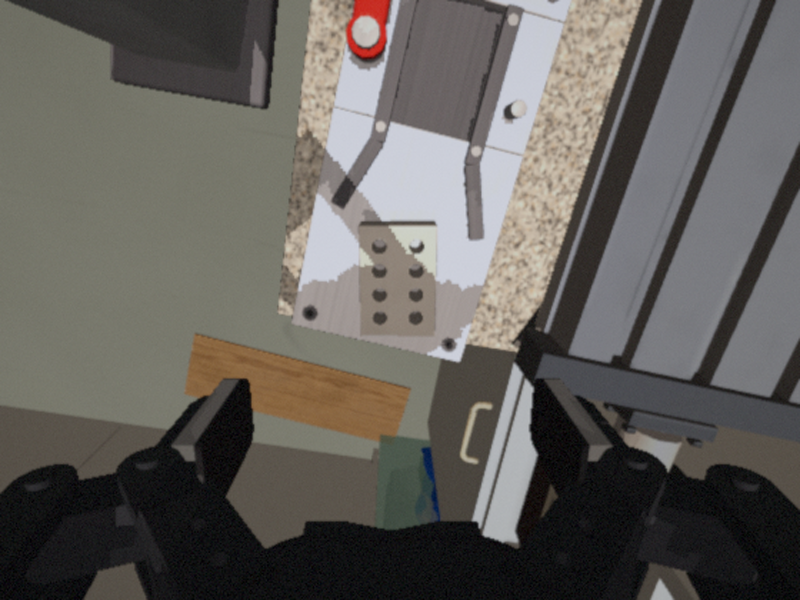

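The second view shows the block top corners at (360,223), (436,222), (435,336) and (361,335), the deck's rear corners at (293,323) and (463,361), and the pivot cap at (366,32). I'll compute the fixture frame and block pose from these.

```bash
python3 - <<'E'
from h import *
def q(f,u,v,z): return onz(f,u*.7,v*.7,z)
ang=np.radians(85.9); ex=np.array([np.cos(ang),np.sin(ang)]); ey=np.array([-ex[1],ex[0]])
bl,br=q('w3',293,323,.1),q('w3',463,361,.1); fl,fr=q('w2',396,27,.1),q('w2',550,68,.1)
print('deck rear',bl,br,'front r',fr)
for i,(p,x,y) in enumerate([(bl,-192,64),(br,-192,-64),(fr,66,-64)]): print('pocket from corner',(p[:2]-ex*x/1e3-ey*y/1e3).round(4))
pv=tri(('w2',354*.7,126*.7),('w3',366*.7,32*.7)); print('pivot',pv,'pocket from pivot',(pv[:2]-ey*.05).round(4))
C=[q('w3',u,v,.125) for u,v in((360,223),(436,222),(435,336),(361,335))]; c=np.mean(C,0); print('block',np.round(C,4),c)
w2=[(351,295),(421,295),(421,394),(350,391)]; 
print('tri block',[tri(('w2',a*.7,b*.7),('w3',u*.7,v*.7)).round(4) for (a,b),(u,v) in zip(w2,((360,223),(436,222),(435,336),(361,335)))])
d=(C[0]+C[1]-C[2]-C[3])[:2]; e=(C[1]+C[2]-C[0]-C[3])[:2]; print(np.degrees(np.arctan2(d[1],d[0])),np.degrees(np.arctan2(e[1],e[0])),np.linalg.norm(d)/2,np.linalg.norm(e)/2)
scr=np.mean([[.4637,-.1445],[.5267,-.149],[.4581,-.2215],[.521,-.226]],0); print(scr)
# knob: top view refine - dark disc
print('mill table edge px proj', q('w3',575,290,.15))
s=sensors.sense(); print(manip.grasp_offset,s['tcp_pos'])
E
```

```text
deck rear [ 0.41744091 -0.36475263  0.1       ] [ 0.54561265 -0.37336902  0.1       ] front r [ 0.55992579 -0.11776507  0.1       ]
pocket from corner [ 0.495  -0.1778]
pocket from corner [ 0.4955 -0.1773]
pocket from corner [ 0.4914 -0.179 ]
pivot [ 0.44296444 -0.17508703  0.12763571] pocket from pivot [ 0.4928 -0.1787]
block [[ 0.4557 -0.2815  0.125 ]
 [ 0.5028 -0.2728  0.125 ]
 [ 0.5171 -0.3483  0.125 ]
 [ 0.4676 -0.3559  0.125 ]] [ 0.48578456 -0.31462949  0.125     ]
tri block [array([ 0.4562, -0.2806,  0.1313]), array([ 0.5019, -0.2717,  0.1352]), array([ 0.5174, -0.3488,  0.1234]), array([ 0.4668, -0.3603,  0.1137])]
99.93093543237207 9.61120844380773 0.076092657255337 0.0489874317337173
[ 0.492375 -0.18525 ]
mill table edge px proj [ 0.59039464 -0.29597782  0.15      ]
0.0187 [ 0.48060852 -0.31079916  0.28137484]
```

>>> move_arm([
  {"dx":0.1,"dy":-0.26,"dz":-0.8,"rx":0,"ry":0,"rz":0},
  {"dx":0.1,"dy":-0.26,"dz":-0.8,"rx":0,"ry":0,"rz":0},
  {"dx":0.1,"dy":-0.25,"dz":-0.8,"rx":0,"ry":0,"rz":0},
  {"dx":0,"dy":0,"dz":-0.8,"rx":0,"ry":0,"rz":0},
  {"dx":0,"dy":0,"dz":-0.8,"rx":0,"ry":0,"rz":0},
  {"dx":0,"dy":0,"dz":-0.8,"rx":0,"ry":0,"rz":0},
  {"dx":0,"dy":0,"dz":-0.8,"rx":0,"ry":0,"rz":0},
  {"dx":0,"dy":0,"dz":-0.7,"rx":0,"ry":0,"rz":0},
  {"dx":0,"dy":0,"dz":-0.64,"rx":0,"ry":0,"rz":0},
  {"dx":0,"dy":0,"dz":0,"rx":0,"ry":0,"rz":0},
])

```text
t: 5.3
tcp_pos: [0.4874, -0.3295, 0.1064]
tool_rot: [0.645, 0.764, 0.0, -0.001]
force: [-0.0, 0.7, 0.5]
finger_gap: 1.0
gripper_force: 0.0
```

>>> move_arm([
  {"dx":0,"dy":0,"dz":0,"rx":0,"ry":0,"rz":0},
  {"dx":0,"dy":0,"dz":0,"rx":0,"ry":0,"rz":0},
  {"dx":0,"dy":0,"dz":0,"rx":0,"ry":0,"rz":0},
  {"dx":0,"dy":0,"dz":0,"rx":0,"ry":0,"rz":0},
  {"dx":0,"dy":0,"dz":0,"rx":0,"ry":0,"rz":0},
  {"dx":0,"dy":0,"dz":0,"rx":0,"ry":0,"rz":0},
  {"dx":0,"dy":0,"dz":0,"rx":0,"ry":0,"rz":0},
  {"dx":0,"dy":0,"dz":0,"rx":0,"ry":0,"rz":0},
  {"dx":0,"dy":0,"dz":0,"rx":0,"ry":0,"rz":0},
  {"dx":0,"dy":0,"dz":0,"rx":0,"ry":0,"rz":0},
], claw=45, newtons=30)

```text
t: 6.55
tcp_pos: [0.4884, -0.3306, 0.1088]
tool_rot: [0.645, 0.764, -0.0, 0.001]
force: [-1.8, -0.4, 4.7]
finger_gap: 0.574
gripper_force: 33.7
```

>>> move_arm([
  {"dx":-0.02,"dy":0.1,"dz":0,"rx":0,"ry":0,"rz":-0.09},
  {"dx":-0.02,"dy":0.1,"dz":0,"rx":0,"ry":0,"rz":-0.09},
  {"dx":-0.02,"dy":0.1,"dz":0,"rx":0,"ry":0,"rz":-0.09},
  {"dx":-0.02,"dy":0.1,"dz":0,"rx":0,"ry":0,"rz":-0.09},
  {"dx":-0.02,"dy":0.2,"dz":0,"rx":0,"ry":0,"rz":-0.09},
  {"dx":-0.02,"dy":0.3,"dz":0,"rx":0,"ry":0,"rz":0},
  {"dx":-0.02,"dy":0.3,"dz":0,"rx":0,"ry":0,"rz":0},
  {"dx":0,"dy":0.3,"dz":0,"rx":0,"ry":0,"rz":0},
  {"dx":0,"dy":0,"dz":0,"rx":0,"ry":0,"rz":0},
  {"dx":0,"dy":0,"dz":0,"rx":0,"ry":0,"rz":0},
])

```text
t: 7.8
tcp_pos: [0.4854, -0.2926, 0.1088]
tool_rot: [0.73, 0.683, 0.0, 0.001]
force: [0.9, -0.5, 7.5]
finger_gap: 0.576
gripper_force: 33.9
```

```bash
python3 - <<'E'
from h import *
s=sensors.sense(); print(s['t'],s['tcp_pos'],s['tool_rot'],s['force'])
im=snap('wrist','w4'); snap('top','t4'); cv2.imwrite('pics/w4b.png',cv2.resize(im[:,:,::-1],(800,600),interpolation=cv2.INTER_CUBIC))
E
```

```text
7.8 [ 0.48539174 -0.29256884  0.10878871] [7.30095618e-01 6.83344111e-01 3.24158396e-04 1.05277395e-03] [ 0.92335977 -0.53270251  7.4591587 ]
```

View pics/w4b.png

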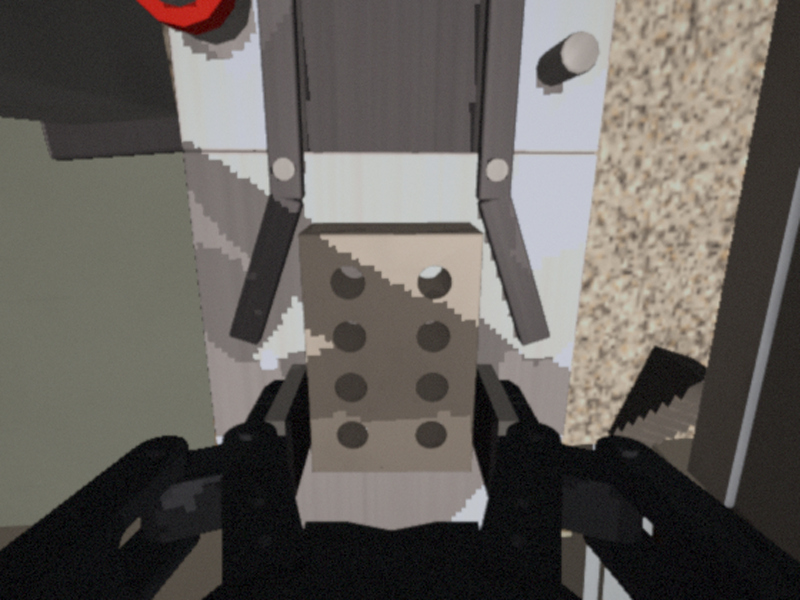

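The block is centred: its nose edges are at 300/482 and the rail screws at 284/497, so it is aligned with the throat. I'm sliding it in, then releasing and backing off.

>>> move_arm([
  {"dx":0.02,"dy":0.23,"dz":0,"rx":0,"ry":0,"rz":0},
  {"dx":0.02,"dy":0.23,"dz":0,"rx":0,"ry":0,"rz":0},
  {"dx":0.02,"dy":0.23,"dz":0,"rx":0,"ry":0,"rz":0},
  {"dx":0.02,"dy":0.23,"dz":0,"rx":0,"ry":0,"rz":0},
  {"dx":0.02,"dy":0.23,"dz":0,"rx":0,"ry":0,"rz":0},
  {"dx":0.02,"dy":0.23,"dz":0,"rx":0,"ry":0,"rz":0},
  {"dx":0.01,"dy":0.23,"dz":0,"rx":0,"ry":0,"rz":0},
  {"dx":0.01,"dy":0.23,"dz":0,"rx":0,"ry":0,"rz":0},
  {"dx":0,"dy":0,"dz":0,"rx":0,"ry":0,"rz":0},
  {"dx":0,"dy":0,"dz":0,"rx":0,"ry":0,"rz":0},
])

```text
t: 9.15
tcp_pos: [0.489, -0.2468, 0.1088]
tool_rot: [0.73, 0.683, 0.0, 0.001]
force: [1.7, -1.8, 8.6]
finger_gap: 0.574
gripper_force: 33.9
```

>>> move_arm([
  {"dx":0,"dy":0,"dz":0,"rx":0,"ry":0,"rz":0},
  {"dx":0,"dy":0,"dz":0,"rx":0,"ry":0,"rz":0},
  {"dx":0,"dy":0,"dz":0,"rx":0,"ry":0,"rz":0},
  {"dx":0,"dy":0,"dz":0,"rx":0,"ry":0,"rz":0},
  {"dx":0,"dy":0,"dz":0.5,"rx":0,"ry":0,"rz":0},
  {"dx":0,"dy":0,"dz":0.8,"rx":0,"ry":0,"rz":0},
  {"dx":0,"dy":0,"dz":0.7,"rx":0,"ry":0,"rz":0},
  {"dx":0,"dy":0,"dz":0,"rx":0,"ry":0,"rz":0},
  {"dx":0,"dy":0,"dz":0,"rx":0,"ry":0,"rz":0},
  {"dx":0,"dy":0,"dz":0,"rx":0,"ry":0,"rz":0},
], claw=80)

```text
t: 10.4
tcp_pos: [0.4876, -0.2463, 0.1571]
tool_rot: [0.731, 0.683, -0.0, -0.001]
force: [0.2, 0.2, 0.4]
finger_gap: 0.801
gripper_force: 0.0
```

```bash
python3 - <<'E'
from h import *
s=sensors.sense(); print(s['t'],s['tcp_pos'],s['tool_rot'],s['force'])
im=snap('wrist','w5'); cv2.imwrite('pics/w5b.png',cv2.resize(im[:,:,::-1],(800,600),interpolation=cv2.INTER_CUBIC))
E
```

```text
10.4 [ 0.48759835 -0.24631312  0.15714164] [ 7.30514312e-01  6.82896935e-01 -1.02713402e-04 -7.77956680e-04] [0.23848407 0.24786956 0.40684934]
```

View pics/w5b.png

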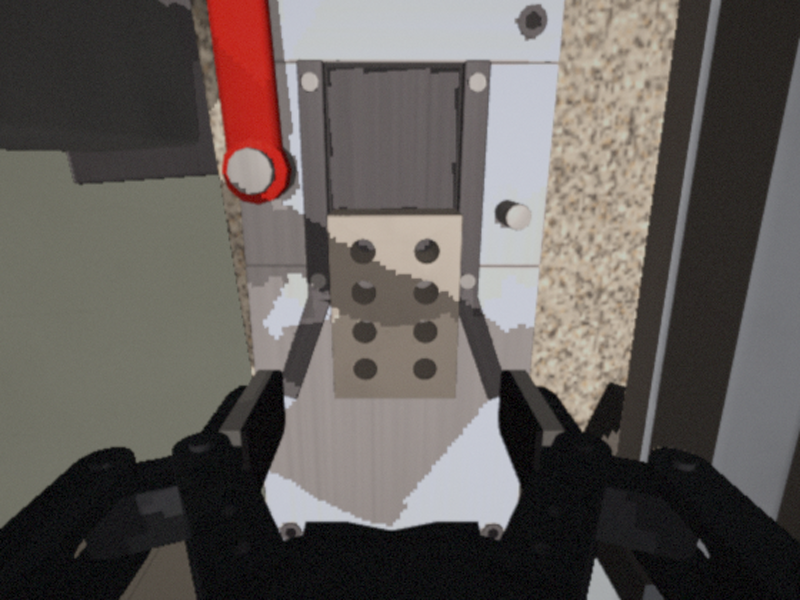

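The released block lies straight between the rails, its nose at v≈215 and rear at v≈398. The deck seams at the pocket's ends are at v≈265 and v≈63.

```bash
python3 - <<'E'
from h import *
def q(u,v,z): return onz('w5',u*.7,v*.7,z)
ang=np.radians(86); ex=np.array([np.cos(ang),np.sin(ang)]); ey=np.array([-ex[1],ex[0]])
P0=np.array([.4928,-.178])
F=lambda p:[round(float((p[:2]-P0)@a)*1e3,1) for a in(ex,ey)]
for n,u,v,z in [('rear seam L',275,265,.1),('rear seam R',510,265,.1),('front seam L',287,62,.1),('front seam R',520,63,.1),('screw',310,82,.106),('screw',477,82,.106),('bl nose L',329,215,.125),('nose R',461,215,.125),('rear R',457,398,.125),('rear L',335,398,.125),('pivot',250,170,.128),('pin',517,215,.122),('lever far L',208,0,.1245),('lever far R',268,0,.1245),('lever near L',225,140,.1245),('lever near R',280,140,.1245)]: print(n,F(q(u,v,z)))
print('tcp',F(sensors.sense()['tcp_pos']))
E
```

```text
rear seam L [-40.7, 50.9]
rear seam R [-40.4, -50.8]
front seam L [39.1, 40.9]
front seam R [39.0, -48.7]
screw [31.2, 31.5]
screw [31.4, -31.5]
bl nose L [-16.3, 23.5]
nose R [-16.2, -24.9]
rear R [-90.9, -26.6]
rear L [-91.1, 23.6]
pivot [-0.4, 50.4]
pin [-16.5, -46.3]
lever far L [53.0, 60.7]
lever far R [53.1, 41.1]
lever near L [9.7, 59.3]
lever near R [9.7, 40.0]
tcp [-68.5, 0.4]
```

>>> move_arm([
  {"dx":-0.02,"dy":-0.5,"dz":0,"rx":0,"ry":0,"rz":0},
  {"dx":-0.02,"dy":-0.5,"dz":0,"rx":0,"ry":0,"rz":0},
  {"dx":-0.02,"dy":-0.5,"dz":0,"rx":0,"ry":0,"rz":0},
  {"dx":-0.02,"dy":-0.5,"dz":0,"rx":0,"ry":0,"rz":0},
  {"dx":-0.02,"dy":0,"dz":-0.4,"rx":0,"ry":0,"rz":0},
  {"dx":0,"dy":0,"dz":-0.5,"rx":0,"ry":0,"rz":0},
  {"dx":0,"dy":0,"dz":-0.5,"rx":0,"ry":0,"rz":0},
  {"dx":0,"dy":0,"dz":-0.4,"rx":0,"ry":0,"rz":0},
  {"dx":0,"dy":0,"dz":-0.25,"rx":0,"ry":0,"rz":0},
  {"dx":0,"dy":0,"dz":0,"rx":0,"ry":0,"rz":0},
], claw=0)

```text
t: 11.7
tcp_pos: [0.4854, -0.2963, 0.106]
tool_rot: [0.73, 0.683, -0.0, -0.001]
force: [-1.2, -0.1, -0.2]
finger_gap: 0.0
gripper_force: 0.0
```

>>> move_arm([
  {"dx":0.0,"dy":0.25,"dz":0,"rx":0,"ry":0,"rz":0},
  {"dx":0.0,"dy":0.25,"dz":0,"rx":0,"ry":0,"rz":0},
  {"dx":0.02,"dy":0.25,"dz":0,"rx":0,"ry":0,"rz":0},
  {"dx":0.02,"dy":0.25,"dz":0,"rx":0,"ry":0,"rz":0},
  {"dx":0.02,"dy":0.25,"dz":0,"rx":0,"ry":0,"rz":0},
  {"dx":0.02,"dy":0.25,"dz":0,"rx":0,"ry":0,"rz":0},
  {"dx":0.02,"dy":0.25,"dz":0,"rx":0,"ry":0,"rz":0},
  {"dx":0.02,"dy":0.25,"dz":0,"rx":0,"ry":0,"rz":0},
  {"dx":0.02,"dy":0.2,"dz":0,"rx":0,"ry":0,"rz":0},
  {"dx":0.02,"dy":0.2,"dz":0,"rx":0,"ry":0,"rz":0},
])

```text
t: 12.95
tcp_pos: [0.4894, -0.2361, 0.1063]
tool_rot: [0.73, 0.683, -0.0, -0.0]
force: [0.2, -1.2, -0.0]
finger_gap: -0.0
gripper_force: 0.7
```

>>> move_arm([
  {"dx":0.01,"dy":0.08,"dz":0,"rx":0,"ry":0,"rz":0},
  {"dx":0.0,"dy":0.06,"dz":0,"rx":0,"ry":0,"rz":0},
  {"dx":0.0,"dy":0.06,"dz":0,"rx":0,"ry":0,"rz":0},
  {"dx":0,"dy":0,"dz":0,"rx":0,"ry":0,"rz":0},
  {"dx":0,"dy":0,"dz":0,"rx":0,"ry":0,"rz":0},
  {"dx":0,"dy":0,"dz":0,"rx":0,"ry":0,"rz":0},
  {"dx":0,"dy":0,"dz":0,"rx":0,"ry":0,"rz":0},
  {"dx":0,"dy":0,"dz":0,"rx":0,"ry":0,"rz":0},
  {"dx":0,"dy":0,"dz":0,"rx":0,"ry":0,"rz":0},
  {"dx":0,"dy":0,"dz":0,"rx":0,"ry":0,"rz":0},
])

```text
t: 14.2
tcp_pos: [0.4898, -0.2316, 0.1066]
tool_rot: [0.73, 0.683, 0.0, -0.0]
force: [0.7, 0.6, 0.3]
finger_gap: 0.003
gripper_force: 0.1
```

```bash
python3 - <<'E'
from h import *
s=sensors.sense(); print(s['t'],s['tcp_pos'],s['force'])
P0=np.array([.4927,-.1787]);ang=np.radians(86);ex=np.array([np.cos(ang),np.sin(ang)]);print((s['tcp_pos'][:2]-P0)@ex)
im=snap('wrist','w6')
# profile down block centre column to see far edge; block colour vs pocket
g=cv2.cvtColor(im,cv2.COLOR_RGB2GRAY)
for c in(255,295): print(c,[int(x) for x in g[0:300:6,c]])
E
```

```text
14.2 [ 0.48981253 -0.23160248  0.1065648 ] [0.7389119  0.59339856 0.32976372]
-0.052975032436995674
255 [192, 193, 192, 194, 195, 194, 193, 195, 196, 194, 66, 73, 171, 176, 180, 185, 185, 50, 89, 162, 190, 192, 194, 191, 91, 94, 169, 195, 195, 196, 167, 70, 50, 102, 103, 99, 101, 50, 54, 57, 101, 99, 98, 95, 7, 11, 17, 20, 30, 12]
295 [193, 193, 194, 194, 195, 195, 195, 195, 197, 196, 64, 96, 169, 178, 182, 183, 187, 137, 128, 190, 192, 192, 194, 195, 135, 117, 194, 196, 196, 196, 195, 102, 89, 197, 199, 112, 102, 76, 53, 77, 102, 102, 101, 98, 18, 15, 4, 14, 18, 11]
```

View pics/w6.png

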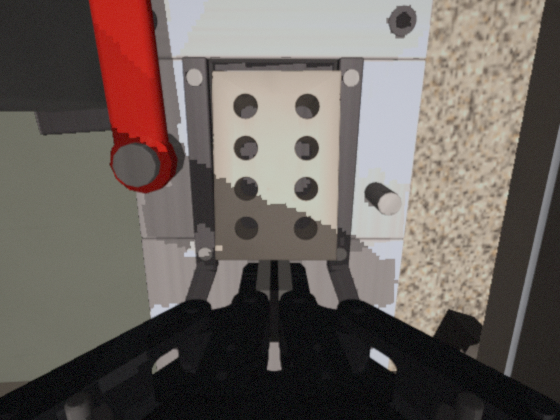

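```bash
python3 - <<'E'
from h import *
ang=np.radians(86); ex=np.array([np.cos(ang),np.sin(ang)]); ey=np.array([-ex[1],ex[0]]);P0=np.array([.4927,-.1787])
F=lambda p:[round(float((p[:2]-P0)@a)*1e3,1) for a in(ex,ey)]
for z in(.113,.125,.119): print(z,[F(onz('w6',u,v,z)) for u,v in((213,71),(340,71),(338,261),(214,261))])
print([F(onz('w6',u,v,.1)) for u,v in((160,238),(380,238),(180,58),(380,58))])
E
```

```text
0.113 [[33.7, 22.9], [33.9, -25.7], [-45.7, -29.6], [-45.9, 26.3]]
0.125 [[32.4, 20.8], [32.6, -23.5], [-40.0, -27.0], [-40.1, 24.0]]
0.119 [[33.1, 21.8], [33.2, -24.6], [-42.9, -28.3], [-43.0, 25.2]]
[[-40.0, 54.4], [-39.7, -52.0], [40.1, 38.5], [40.3, -44.5]]
```

The block's front edge has dropped (v=71), but its rear (v=261) is still on the pocket lip. It needs a few mm more.

>>> move_arm([
  {"dx":0.0,"dy":0.04,"dz":0,"rx":0,"ry":0,"rz":0},
  {"dx":0.01,"dy":0.04,"dz":0,"rx":0,"ry":0,"rz":0},
  {"dx":0.0,"dy":0.04,"dz":0,"rx":0,"ry":0,"rz":0},
  {"dx":0,"dy":0,"dz":0,"rx":0,"ry":0,"rz":0},
  {"dx":0,"dy":0,"dz":0,"rx":0,"ry":0,"rz":0},
  {"dx":0,"dy":0,"dz":0,"rx":0,"ry":0,"rz":0},
  {"dx":0,"dy":0,"dz":0,"rx":0,"ry":0,"rz":0},
  {"dx":0,"dy":0,"dz":0,"rx":0,"ry":0,"rz":0},
  {"dx":0,"dy":0,"dz":0,"rx":0,"ry":0,"rz":0},
  {"dx":0,"dy":0,"dz":0,"rx":0,"ry":0,"rz":0},
])

```text
t: 15.5
tcp_pos: [0.49, -0.2285, 0.1065]
tool_rot: [0.73, 0.683, 0.0, -0.0]
force: [-0.2, -0.7, -0.2]
finger_gap: 0.004
gripper_force: 0.2
```

```bash
cat > e.py <<'E'
from h import *
import sys
n=sys.argv[1]
s=sensors.sense(); print(s['t'],s['tcp_pos'],s['force'])
P0=np.array([.4927,-.1787]);ang=np.radians(86);ex=np.array([np.cos(ang),np.sin(ang)]);print((s['tcp_pos'][:2]-P0)@ex)
im=snap('wrist',n); g=cv2.cvtColor(im,cv2.COLOR_RGB2GRAY)
for c in(230,275,325): print(c,[int(x) for x in g[40:90:2,c]],[int(x) for x in g[230:275:2,c]])
for r in (90,225): print(r,[int(x) for x in g[r,190:235:2]],[int(x) for x in g[r,320:365:2]])
E
python3 e.py w7
```

```text
15.5 [ 0.49002569 -0.22854372  0.10654634] [-0.22424848 -0.6869481  -0.18402737]
-0.04990885373373412
230 [196, 195, 194, 195, 194, 195, 196, 195, 196, 197, 196, 195, 176, 108, 65, 94, 165, 174, 177, 177, 178, 182, 184, 185, 185] [98, 97, 96, 95, 97, 99, 95, 93, 94, 94, 95, 93, 94, 95, 93, 126, 145, 146, 145, 145, 146, 144, 147]
275 [196, 196, 194, 194, 196, 197, 196, 197, 197, 196, 196, 196, 178, 113, 68, 91, 164, 174, 175, 177, 177, 178, 179, 181, 182] [102, 104, 103, 101, 102, 101, 101, 101, 103, 101, 99, 100, 100, 96, 93, 43, 17, 9, 14, 10, 11, 14, 13]
325 [196, 195, 194, 194, 195, 195, 196, 196, 197, 196, 197, 197, 183, 120, 65, 70, 163, 178, 177, 178, 180, 183, 184, 185, 186] [102, 105, 104, 102, 103, 104, 103, 101, 102, 105, 103, 105, 102, 100, 101, 119, 140, 143, 140, 140, 142, 143, 146]
90 [169, 172, 174, 171, 173, 168, 113, 108, 86, 44, 63, 142, 172, 178, 180, 180, 183, 184, 184, 184, 186, 188, 187] [187, 186, 186, 185, 185, 182, 181, 181, 180, 177, 132, 107, 165, 180, 179, 179, 178, 176, 172, 112, 95, 185, 200]
225 [115, 115, 50, 79, 90, 74, 64, 67, 48, 48, 46, 43, 43, 92, 97, 98, 98, 99, 97, 98, 95, 100, 94] [101, 103, 103, 172, 188, 185, 185, 184, 164, 96, 96, 96, 94, 92, 91, 93, 185, 200, 199, 197, 198, 197, 197]
```

>>> move_arm([
  {"dx":0.0,"dy":0.04,"dz":0,"rx":0,"ry":0,"rz":0},
  {"dx":0.0,"dy":0.04,"dz":0,"rx":0,"ry":0,"rz":0},
  {"dx":0.01,"dy":0.04,"dz":0,"rx":0,"ry":0,"rz":0},
  {"dx":0,"dy":0,"dz":0,"rx":0,"ry":0,"rz":0},
  {"dx":0,"dy":0,"dz":0,"rx":0,"ry":0,"rz":0},
  {"dx":0,"dy":0,"dz":0,"rx":0,"ry":0,"rz":0},
  {"dx":0,"dy":0,"dz":0,"rx":0,"ry":0,"rz":0},
  {"dx":0,"dy":0,"dz":0,"rx":0,"ry":0,"rz":0},
  {"dx":0,"dy":0,"dz":0,"rx":0,"ry":0,"rz":0},
  {"dx":0,"dy":0,"dz":0,"rx":0,"ry":0,"rz":0},
])

```text
t: 16.8
tcp_pos: [0.4902, -0.2256, 0.1065]
tool_rot: [0.73, 0.683, -0.0, -0.0]
force: [-0.8, -0.9, -0.4]
finger_gap: -0.002
gripper_force: 0.7
```

```bash
python3 e.py w8
```

```text
16.8 [ 0.49024933 -0.22558811  0.10652592] [-0.84083672 -0.94259894 -0.41827992]
-0.046944846947019746
230 [197, 198, 196, 195, 198, 196, 196, 197, 196, 197, 196, 198, 198, 198, 198, 197, 172, 126, 179, 189, 189, 189, 191, 191, 190] [95, 95, 93, 94, 93, 91, 92, 90, 92, 93, 92, 92, 118, 137, 139, 146, 148, 146, 146, 146, 147, 145, 146]
275 [198, 198, 197, 195, 199, 197, 197, 197, 197, 198, 198, 198, 199, 200, 199, 198, 177, 127, 178, 189, 188, 189, 191, 191, 192] [97, 97, 99, 99, 99, 100, 96, 97, 92, 96, 94, 94, 36, 16, 12, 12, 14, 12, 3, 14, 17, 11, 14]
325 [198, 197, 198, 198, 199, 197, 197, 195, 197, 197, 197, 198, 198, 199, 199, 199, 179, 129, 178, 191, 192, 194, 194, 193, 195] [100, 97, 99, 98, 97, 97, 96, 97, 95, 97, 97, 97, 111, 116, 123, 125, 126, 127, 124, 124, 138, 137, 128]
90 [174, 173, 174, 175, 174, 178, 145, 108, 89, 40, 64, 100, 182, 188, 188, 188, 191, 190, 191, 192, 191, 192, 191] [192, 194, 193, 193, 194, 193, 192, 190, 191, 191, 128, 116, 178, 182, 181, 180, 179, 178, 179, 113, 95, 186, 201]
225 [117, 117, 54, 81, 90, 63, 47, 49, 49, 46, 50, 48, 34, 46, 67, 94, 95, 97, 95, 94, 95, 92, 96] [98, 98, 95, 95, 97, 106, 137, 55, 51, 93, 99, 98, 95, 93, 92, 94, 187, 201, 201, 199, 197, 200, 199]
```

```bash
python3 - <<'E'
from h import *
ang=np.radians(86); ex=np.array([np.cos(ang),np.sin(ang)]); ey=np.array([-ex[1],ex[0]]);P0=np.array([.4927,-.1787])
F=lambda p:[round(float((p[:2]-P0)@a)*1e3,1) for a in(ex,ey)]
for z in(.113,.119,.125): print(z,[F(onz('w8',u,v,z)) for u,v in((213,75),(340,75),(332,253.5),(218,253.5))])
im=cv2.imread('pics/w8.png'); cv2.imwrite('pics/w8b.png',im)
E
```

```text
0.113 [[38.3, 22.9], [38.4, -25.9], [-36.0, -26.7], [-36.2, 24.3]]
0.119 [[37.7, 21.9], [37.9, -24.7], [-33.3, -25.6], [-33.5, 23.3]]
0.125 [[37.1, 20.9], [37.3, -23.6], [-30.6, -24.4], [-30.8, 22.2]]
```

View pics/w8.png

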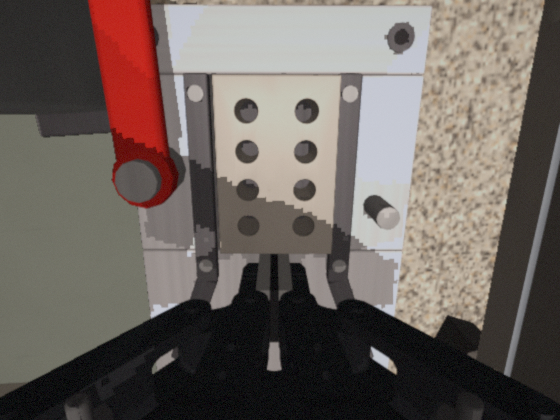

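Measured at seated height, the block top is 74.4 × 50 mm, so it is flat in the pocket and about 1 mm off centre. Next I back off, rise and locate the knob.

>>> move_arm([
  {"dx":0,"dy":-0.3,"dz":0,"rx":0,"ry":0,"rz":0},
  {"dx":0,"dy":0,"dz":0.6,"rx":0,"ry":0,"rz":0},
  {"dx":0,"dy":0,"dz":1,"rx":0,"ry":0,"rz":0},
  {"dx":0,"dy":0,"dz":1,"rx":0,"ry":0,"rz":0},
  {"dx":0,"dy":0,"dz":1,"rx":0,"ry":0,"rz":0},
  {"dx":0,"dy":0,"dz":1,"rx":0,"ry":0,"rz":0},
  {"dx":0,"dy":0,"dz":1,"rx":0,"ry":0,"rz":0},
  {"dx":0,"dy":0,"dz":1,"rx":0,"ry":0,"rz":0},
  {"dx":-0.2,"dy":0.9,"dz":0,"rx":0,"ry":0,"rz":0},
  {"dx":-0.2,"dy":0.9,"dz":0,"rx":0,"ry":0,"rz":0},
])

```text
t: 18.1
tcp_pos: [0.4789, -0.1858, 0.271]
tool_rot: [0.731, 0.683, 0.0, -0.001]
force: [0.2, 0.5, -0.1]
finger_gap: -0.002
gripper_force: 0.0
```

>>> move_arm([
  {"dx":-0.2,"dy":0.9,"dz":0,"rx":0,"ry":0,"rz":0},
  {"dx":-0.2,"dy":0.9,"dz":0,"rx":0,"ry":0,"rz":0},
  {"dx":0,"dy":0,"dz":0,"rx":0,"ry":0,"rz":0},
  {"dx":0,"dy":0,"dz":0,"rx":0,"ry":0,"rz":0},
  {"dx":0,"dy":0,"dz":0,"rx":0,"ry":0,"rz":0},
  {"dx":0,"dy":0,"dz":0,"rx":0,"ry":0,"rz":0},
  {"dx":0,"dy":0,"dz":0,"rx":0,"ry":0,"rz":0},
  {"dx":0,"dy":0,"dz":0,"rx":0,"ry":0,"rz":0},
  {"dx":0,"dy":0,"dz":0,"rx":0,"ry":0,"rz":0},
  {"dx":0,"dy":0,"dz":0,"rx":0,"ry":0,"rz":0},
], claw=70, newtons=20)

```text
t: 19.35
tcp_pos: [0.4703, -0.1432, 0.2716]
tool_rot: [0.73, 0.683, -0.0, 0.0]
force: [0.6, -0.4, 0.6]
finger_gap: 0.694
gripper_force: 0.0
```

```bash
python3 - <<'E'
from h import *
s=sensors.sense(); print(s['t'],s['tcp_pos'])
im=snap('wrist','k1')
hsv=cv2.cvtColor(im,cv2.COLOR_RGB2HSV)
red=(((hsv[...,0]<6)|(hsv[...,0]>174))&(hsv[...,1]>150)&(hsv[...,2]>70)).astype(np.uint8)
cs=max(cv2.findContours(red,0,2)[0],key=cv2.contourArea); print('red',cv2.boundingRect(cs),cv2.minAreaRect(cs))
for z in(.128,.158,.188): print('knob exp',z,proj('k1',(.446,-.0755,z)))
dark=(im.max(2)<60).astype(np.uint8)
for c in cv2.findContours(dark,0,2)[0]:
    if cv2.contourArea(c)>150: print(cv2.contourArea(c),cv2.boundingRect(c),np.round(cv2.minAreaRect(c),1) if 0 else cv2.minAreaRect(c))
print('table corner',tri(('w2',503*.7,385*.7),('w3',540*.7,325*.7)), tri(('top0',572*.7,270*.7),('w3',540*.7,325*.7)))
print(proj('k1',(.4429,-.1751,.1276)),proj('scene0',(.4429,-.1751,.1276)),proj('top0',(.446,-.0755,.188)))
E
```

```text
19.35 [ 0.47030311 -0.1431503   0.27158447]
red (231, 112, 28, 128) ((243.73306274414062, 175.81170654296875), (127.0847396850586, 23.398273468017578), 86.90594482421875)
knob exp 0.128 [239.31652404 118.65847998]
knob exp 0.158 [235.35729193 119.56398288]
knob exp 0.188 [230.35720189 120.70753696]
562.5 (219, 108, 30, 25) ((233.5, 120.0), (24.0, 29.0), 90.0)
56347.5 (0, 0, 560, 420) ((279.49993896484375, 209.49996948242188), (558.9998779296875, 418.99993896484375), 0.0)
1004.5 (305, 0, 114, 94) ((361.5, 46.5), (93.0, 113.0), 90.0)
649.5 (244, 0, 25, 37) ((256.0, 18.0), (36.0, 24.0), 90.0)
18478.5 (0, 0, 188, 161) ((92.22926330566406, 74.55615234375), (162.1200714111328, 179.24026489257812), 85.83350372314453)
table corner [ 0.56560782 -0.31560111  0.1632144 ] [ 0.58439778 -0.33739994  0.12288828]
[246.42867093 230.55569143] [336.02293043 197.97667717] [284.81695133 244.95041766]
```

```bash
python3 - <<'E'
from h import *
s=.7
for z in(.1,.13,.16,.19,.22):
    print(z,'top edge',onz('top0',470*s,257*s,z)[:2].round(3),onz('top0',470*s,263*s,z)[:2].round(3),'w5 granite/dark',onz('w5',665*s,100*s,z)[:2].round(3),'w5 line',onz('w5',700*s,100*s,z)[:2].round(3))
g=cv2.cvtColor(cv2.imread('pics/top0.png'),cv2.COLOR_BGR2GRAY)
print([int(x) for x in g[150:205,329]])
g=cv2.cvtColor(cv2.imread('pics/k1.png'),cv2.COLOR_BGR2GRAY)
print([int(x) for x in g[150,380:560:3]])
for z in(.1,.13,.16,.19,.22): print(z,[proj('k1',(x,-.1,z)).round(0).tolist() for x in(.58,.59,.6)])
E
```

```text
0.1 top edge [ 0.606 -0.18 ] [ 0.596 -0.18 ] w5 granite/dark [ 0.601 -0.16 ] w5 line [ 0.615 -0.16 ]
0.13 top edge [ 0.601 -0.177] [ 0.591 -0.177] w5 granite/dark [ 0.585 -0.162] w5 line [ 0.596 -0.163]
0.16 top edge [ 0.596 -0.175] [ 0.587 -0.175] w5 granite/dark [ 0.568 -0.164] w5 line [ 0.578 -0.165]
0.19 top edge [ 0.591 -0.172] [ 0.582 -0.172] w5 granite/dark [ 0.552 -0.166] w5 line [ 0.56  -0.167]
0.22 top edge [ 0.586 -0.17 ] [ 0.577 -0.17 ] w5 granite/dark [ 0.536 -0.169] w5 line [ 0.541 -0.169]
[123, 123, 127, 121, 126, 125, 125, 120, 124, 124, 125, 110, 82, 101, 125, 126, 128, 121, 121, 125, 122, 123, 121, 129, 125, 128, 123, 125, 113, 78, 39, 70, 108, 100, 144, 175, 171, 159, 160, 154, 142, 148, 166, 172, 169, 177, 178, 185, 172, 162, 166, 195, 206, 207, 206]
[181, 190, 193, 195, 169, 156, 175, 179, 199, 193, 192, 76, 61, 59, 156, 62, 44, 48, 45, 44, 42, 44, 103, 129, 129, 130, 128, 127, 129, 127, 128, 126, 128, 122, 123, 127, 54, 46, 40, 59, 126, 128, 128, 128, 127, 128, 126, 127, 126, 125, 124, 126, 126, 125, 128, 128, 134, 95, 42, 37]
0.1 [[388.0, 135.0], [399.0, 134.0], [410.0, 134.0]]
0.13 [[400.0, 138.0], [412.0, 137.0], [424.0, 136.0]]
0.16 [[415.0, 141.0], [428.0, 140.0], [441.0, 139.0]]
0.19 [[433.0, 145.0], [448.0, 144.0], [463.0, 143.0]]
0.22 [[457.0, 150.0], [474.0, 149.0], [492.0, 147.0]]
```

>>> move_arm([
  {"dx":-0.23,"dy":0.68,"dz":0,"rx":0,"ry":0,"rz":0},
  {"dx":-0.23,"dy":0.68,"dz":0,"rx":0,"ry":0,"rz":0},
  {"dx":-0.23,"dy":0.68,"dz":0,"rx":0,"ry":0,"rz":0},
  {"dx":-0.24,"dy":0.67,"dz":0,"rx":0,"ry":0,"rz":0},
  {"dx":0,"dy":0,"dz":-0.7,"rx":0,"ry":0,"rz":0},
  {"dx":0,"dy":0,"dz":-0.8,"rx":0,"ry":0,"rz":0},
  {"dx":0,"dy":0,"dz":-0.8,"rx":0,"ry":0,"rz":0},
  {"dx":0,"dy":0,"dz":-0.8,"rx":0,"ry":0,"rz":0},
  {"dx":0,"dy":0,"dz":-0.8,"rx":0,"ry":0,"rz":0},
  {"dx":0,"dy":0,"dz":-0.7,"rx":0,"ry":0,"rz":0},
])

```text
t: 20.65
tcp_pos: [0.4469, -0.0745, 0.1561]
tool_rot: [0.73, 0.683, 0.0, -0.0]
force: [-0.1, -0.5, -0.2]
finger_gap: 0.699
gripper_force: 0.0
```

>>> move_arm([
  {"dx":0,"dy":0,"dz":0,"rx":0,"ry":0,"rz":0},
  {"dx":0,"dy":0,"dz":0,"rx":0,"ry":0,"rz":0},
  {"dx":0,"dy":0,"dz":0,"rx":0,"ry":0,"rz":0},
  {"dx":0,"dy":0,"dz":0,"rx":0,"ry":0,"rz":0},
  {"dx":0,"dy":0,"dz":0,"rx":0,"ry":0,"rz":0},
  {"dx":0,"dy":0,"dz":0,"rx":0,"ry":0,"rz":0},
  {"dx":0,"dy":0,"dz":0,"rx":0,"ry":0,"rz":0},
  {"dx":0,"dy":0,"dz":0,"rx":0,"ry":0,"rz":0},
  {"dx":0,"dy":0,"dz":0,"rx":0,"ry":0,"rz":0},
  {"dx":0,"dy":0,"dz":0,"rx":0,"ry":0,"rz":0},
], claw=10, newtons=20)

```text
t: 21.9
tcp_pos: [0.4474, -0.0752, 0.1572]
tool_rot: [0.731, 0.683, 0.0, 0.0]
force: [-1.0, 3.1, 6.3]
finger_gap: 0.198
gripper_force: 22.5
```

```bash
python3 - <<'E'
from h import *
s=sensors.sense(); p=s['tcp_pos']; print(p,s['finger_gap'],s['gripper_force'],s['force'])
c=np.array([.4428,-.1752]); d=p[:2]-c; print(np.linalg.norm(d),np.degrees(np.arctan2(d[1],d[0])))
a0=np.arctan2(d[1],d[0]); A=np.linspace(a0,np.radians(-4),21); K=c+.1*np.c_[np.cos(A),np.sin(A)]; print((np.diff(K,axis=0)/.025).round(2).tolist(),K[-1])
E
```

```text
[ 0.44741053 -0.07519496  0.15724269] 0.19813250107149533 22.450734972953796 [-1.02525897  3.05349903  6.26896759]
0.10011125847698643 87.36036139085957
[[0.32, -0.03], [0.31, -0.05], [0.31, -0.08], [0.3, -0.1], [0.29, -0.13], [0.28, -0.15], [0.27, -0.17], [0.25, -0.19], [0.24, -0.21], [0.22, -0.23], [0.2, -0.25], [0.18, -0.26], [0.16, -0.28], [0.14, -0.29], [0.11, -0.3], [0.09, -0.31], [0.07, -0.31], [0.04, -0.32], [0.02, -0.32], [-0.01, -0.32]] [ 0.54255641 -0.18217565]
```

The knob is gripped (gap 0.198, about 17 mm). I'm swinging the first half of the arc.

>>> move_arm([
  {"dx":0.32,"dy":-0.03,"dz":0,"rx":0,"ry":0,"rz":0},
  {"dx":0.31,"dy":-0.05,"dz":0,"rx":0,"ry":0,"rz":0},
  {"dx":0.31,"dy":-0.08,"dz":0,"rx":0,"ry":0,"rz":0},
  {"dx":0.3,"dy":-0.1,"dz":0,"rx":0,"ry":0,"rz":0},
  {"dx":0.29,"dy":-0.13,"dz":0,"rx":0,"ry":0,"rz":0},
  {"dx":0.28,"dy":-0.15,"dz":0,"rx":0,"ry":0,"rz":0},
  {"dx":0.27,"dy":-0.17,"dz":0,"rx":0,"ry":0,"rz":0},
  {"dx":0.25,"dy":-0.19,"dz":0,"rx":0,"ry":0,"rz":0},
  {"dx":0.24,"dy":-0.21,"dz":0,"rx":0,"ry":0,"rz":0},
  {"dx":0.22,"dy":-0.23,"dz":0,"rx":0,"ry":0,"rz":0},
])

```text
t: 23.15
tcp_pos: [0.5168, -0.109, 0.1567]
tool_rot: [0.731, 0.683, -0.0, -0.0]
force: [-1.8, 3.8, 5.1]
finger_gap: 0.2
gripper_force: 22.8
```

>>> move_arm([
  {"dx":0.2,"dy":-0.25,"dz":0,"rx":0,"ry":0,"rz":0},
  {"dx":0.18,"dy":-0.26,"dz":0,"rx":0,"ry":0,"rz":0},
  {"dx":0.16,"dy":-0.28,"dz":0,"rx":0,"ry":0,"rz":0},
  {"dx":0.14,"dy":-0.29,"dz":0,"rx":0,"ry":0,"rz":0},
  {"dx":0.11,"dy":-0.3,"dz":0,"rx":0,"ry":0,"rz":0},
  {"dx":0.09,"dy":-0.31,"dz":0,"rx":0,"ry":0,"rz":0},
  {"dx":0.07,"dy":-0.31,"dz":0,"rx":0,"ry":0,"rz":0},
  {"dx":0.04,"dy":-0.32,"dz":0,"rx":0,"ry":0,"rz":0},
  {"dx":0.02,"dy":-0.25,"dz":0,"rx":0,"ry":0,"rz":0},
  {"dx":0,"dy":-0.2,"dz":0,"rx":0,"ry":0,"rz":0},
])

```text
t: 24.4
tcp_pos: [0.5425, -0.1786, 0.1565]
tool_rot: [0.731, 0.683, 0.0, 0.0]
force: [-0.7, 2.4, 3.6]
finger_gap: 0.204
gripper_force: 22.7
```

>>> move_arm([
  {"dx":0,"dy":-0.1,"dz":0,"rx":0,"ry":0,"rz":0},
  {"dx":0,"dy":-0.1,"dz":0,"rx":0,"ry":0,"rz":0},
  {"dx":0,"dy":-0.06,"dz":0,"rx":0,"ry":0,"rz":0},
  {"dx":0,"dy":0,"dz":0,"rx":0,"ry":0,"rz":0},
  {"dx":0,"dy":0,"dz":0,"rx":0,"ry":0,"rz":0},
  {"dx":0,"dy":0,"dz":0,"rx":0,"ry":0,"rz":0},
  {"dx":0,"dy":0,"dz":0,"rx":0,"ry":0,"rz":0},
  {"dx":0,"dy":0,"dz":0,"rx":0,"ry":0,"rz":0},
  {"dx":0,"dy":0,"dz":0,"rx":0,"ry":0,"rz":0},
  {"dx":0,"dy":0,"dz":0,"rx":0,"ry":0,"rz":0},
])

```text
t: 25.65
tcp_pos: [0.5424, -0.1848, 0.1566]
tool_rot: [0.73, 0.683, 0.0, 0.0]
force: [3.2, 1.7, 0.2]
finger_gap: 0.201
gripper_force: 22.5
```

>>> move_arm([
  {"dx":0,"dy":-0.06,"dz":0,"rx":0,"ry":0,"rz":0},
  {"dx":0,"dy":-0.06,"dz":0,"rx":0,"ry":0,"rz":0},
  {"dx":0,"dy":0,"dz":0,"rx":0,"ry":0,"rz":0},
  {"dx":0,"dy":0,"dz":0,"rx":0,"ry":0,"rz":0},
  {"dx":0,"dy":0,"dz":0,"rx":0,"ry":0,"rz":0},
  {"dx":0,"dy":0,"dz":0,"rx":0,"ry":0,"rz":0},
  {"dx":0,"dy":0,"dz":0,"rx":0,"ry":0,"rz":0},
  {"dx":0,"dy":0,"dz":0,"rx":0,"ry":0,"rz":0},
  {"dx":0,"dy":0,"dz":0,"rx":0,"ry":0,"rz":0},
  {"dx":0,"dy":0,"dz":0,"rx":0,"ry":0,"rz":0},
])

```text
t: 26.9
tcp_pos: [0.5422, -0.1877, 0.1566]
tool_rot: [0.73, 0.683, 0.0, 0.0]
force: [3.9, 1.6, -0.5]
finger_gap: 0.201
gripper_force: 22.4
```

```bash
cat > lev.py <<'E'
from h import *
import sys
n=sys.argv[1]; im=snap('wrist',n); s=sensors.sense(); print(s['tcp_pos'],s['force'])
hsv=cv2.cvtColor(im,cv2.COLOR_RGB2HSV)
red=(((hsv[...,0]<6)|(hsv[...,0]>174))&(hsv[...,1]>150)&(hsv[...,2]>60)).astype(np.uint8)
c=max(cv2.findContours(red,0,2)[0],key=cv2.contourArea); print(cv2.contourArea(c),cv2.boundingRect(c))
m=np.zeros(red.shape,np.uint8); cv2.drawContours(m,[c],-1,1,-1); b=cv2.boundingRect(c); E1=[];E2=[]
for u in range(b[0]+int(.35*b[2]),b[0]+int(.8*b[2])):
    v=np.where(m[:,u])[0]
    E1.append(onz(n,u,v.min()-.5,.1245)[:2]); E2.append(onz(n,u,v.max()+.5,.1245)[:2])
for E in(E1,E2):
    vx,vy,x,y=cv2.fitLine(np.float32(E),cv2.DIST_HUBER,0,1e-4,1e-4).ravel(); print('edge angle',np.degrees(np.arctan2(vy,vx)),'(shut ~ -4) dist pivot',-(vy*(.4428-x)-vx*(-.1752-y)),E[0],E[-1])
E
python3 lev.py l1
```

```text
[ 0.54222659 -0.18774248  0.15658932] [ 3.12310872  1.59745773 -0.39793214]
5392.5 (77, 210, 207, 42)
edge angle -3.0325131 (shut ~ -4) dist pivot -0.011316612 [ 0.47436999 -0.1655351 ] [ 0.52524371 -0.16838525]
edge angle -3.867676 (shut ~ -4) dist pivot 0.0079536885 [ 0.47082881 -0.18568488] [ 0.52331359 -0.18861505]
```

Lever edges read about -3.5° against a shut angle of about -4°, so it looks shut. I'll confirm it with a push from outside, using closed fingers.

>>> move_arm([
  {"dx":0,"dy":0,"dz":0,"rx":0,"ry":0,"rz":0},
  {"dx":0,"dy":0,"dz":0,"rx":0,"ry":0,"rz":0},
  {"dx":0,"dy":0,"dz":0,"rx":0,"ry":0,"rz":0},
  {"dx":0,"dy":0,"dz":0.6,"rx":0,"ry":0,"rz":0},
  {"dx":0,"dy":0,"dz":0.9,"rx":0,"ry":0,"rz":0},
  {"dx":0,"dy":0,"dz":0.9,"rx":0,"ry":0,"rz":0},
  {"dx":0,"dy":0.4,"dz":0,"rx":0,"ry":0,"rz":0},
  {"dx":0,"dy":0.5,"dz":0,"rx":0,"ry":0,"rz":0},
  {"dx":0,"dy":0.5,"dz":0,"rx":0,"ry":0,"rz":0},
  {"dx":0,"dy":0.5,"dz":0,"rx":0,"ry":0,"rz":0},
], claw=60)

```text
t: 28.2
tcp_pos: [0.5415, -0.1387, 0.2158]
tool_rot: [0.73, 0.683, -0.0, -0.001]
force: [-0.8, 0.3, 0.4]
finger_gap: 0.598
gripper_force: 0.0
```

>>> move_arm([
  {"dx":0,"dy":0,"dz":0,"rx":0,"ry":0,"rz":0},
  {"dx":0,"dy":0,"dz":0,"rx":0,"ry":0,"rz":0},
  {"dx":0,"dy":0,"dz":0,"rx":0,"ry":0,"rz":0},
  {"dx":0,"dy":0,"dz":0,"rx":0,"ry":0,"rz":0},
  {"dx":0,"dy":0,"dz":-0.8,"rx":0,"ry":0,"rz":0},
  {"dx":0,"dy":0,"dz":-0.8,"rx":0,"ry":0,"rz":0},
  {"dx":0,"dy":0,"dz":-0.5,"rx":0,"ry":0,"rz":0},
  {"dx":0,"dy":-0.3,"dz":0,"rx":0,"ry":0,"rz":0},
  {"dx":0,"dy":-0.2,"dz":0,"rx":0,"ry":0,"rz":0},
  {"dx":0,"dy":0,"dz":0,"rx":0,"ry":0,"rz":0},
], claw=0)

```text
t: 29.45
tcp_pos: [0.5427, -0.1536, 0.1649]
tool_rot: [0.731, 0.683, 0.0, 0.001]
force: [-0.2, -0.1, -0.7]
finger_gap: -0.001
gripper_force: 0.0
```

```bash
python3 lev.py l2
```

```text
[ 0.5424989  -0.15324272  0.16478798] [ 0.47881073  0.32574901 -0.46017714]
3726.0 (97, 258, 161, 39)
edge angle -3.9620807 (shut ~ -4) dist pivot -0.012950936 [ 0.46863994 -0.16400765] [ 0.51159856 -0.16631855]
edge angle -3.9808128 (shut ~ -4) dist pivot 0.007523521 [ 0.4650031  -0.18499189] [ 0.50925856 -0.1873666 ]
```

>>> move_arm([
  {"dx":0,"dy":-0.1,"dz":0,"rx":0,"ry":0,"rz":0},
  {"dx":0,"dy":-0.1,"dz":0,"rx":0,"ry":0,"rz":0},
  {"dx":0,"dy":-0.1,"dz":0,"rx":0,"ry":0,"rz":0},
  {"dx":0,"dy":-0.06,"dz":0,"rx":0,"ry":0,"rz":0},
  {"dx":0,"dy":-0.06,"dz":0,"rx":0,"ry":0,"rz":0},
  {"dx":0,"dy":0,"dz":0,"rx":0,"ry":0,"rz":0},
  {"dx":0,"dy":0,"dz":0,"rx":0,"ry":0,"rz":0},
  {"dx":0,"dy":0,"dz":0,"rx":0,"ry":0,"rz":0},
  {"dx":0,"dy":0,"dz":0,"rx":0,"ry":0,"rz":0},
  {"dx":0,"dy":0,"dz":0,"rx":0,"ry":0,"rz":0},
])

```text
t: 30.75
tcp_pos: [0.5421, -0.162, 0.1641]
tool_rot: [0.73, 0.683, 0.001, -0.001]
force: [1.2, 4.6, 1.4]
finger_gap: 0.003
gripper_force: 2.6
```

The push meets 4.6 N, well above the lever's 1 to 1.5 N drag, so it is against the stop. I'm retracting.

>>> move_arm([
  {"dx":0,"dy":0.4,"dz":0,"rx":0,"ry":0,"rz":0},
  {"dx":0,"dy":0.5,"dz":0,"rx":0,"ry":0,"rz":0},
  {"dx":0,"dy":0,"dz":0.8,"rx":0,"ry":0,"rz":0},
  {"dx":0,"dy":0,"dz":1,"rx":0,"ry":0,"rz":0},
  {"dx":0,"dy":0,"dz":1,"rx":0,"ry":0,"rz":0},
  {"dx":0,"dy":-0.8,"dz":1,"rx":0,"ry":0,"rz":0},
  {"dx":0,"dy":-0.8,"dz":0.5,"rx":0,"ry":0,"rz":0},
  {"dx":0,"dy":-0.8,"dz":0,"rx":0,"ry":0,"rz":0},
  {"dx":0,"dy":0,"dz":0,"rx":0,"ry":0,"rz":0},
  {"dx":0,"dy":0,"dz":0,"rx":0,"ry":0,"rz":0},
])

```text
t: 32.0
tcp_pos: [0.5412, -0.2002, 0.2702]
tool_rot: [0.731, 0.683, -0.0, -0.002]
force: [-0.3, 0.7, 0.5]
finger_gap: 0.004
gripper_force: 0.0
```

```bash
python3 lev.py l3; python3 - <<'E'
from h import *
s=sensors.sense(); print(s['t'],s['force'],order.sign_off())
E
```

```text
[ 0.54138195 -0.19995725  0.27035828] [0.4815268  0.0230217  0.07146934]
2120.0 (149, 162, 132, 25)
edge angle -3.2333949 (shut ~ -4) dist pivot -0.009584484 [ 0.47402197 -0.1673277 ] [ 0.52471905 -0.16986806]
edge angle -3.8504605 (shut ~ -4) dist pivot 0.008788444 [ 0.47137333 -0.18684304] [ 0.52297004 -0.19031544]
the job is handed in; nothing more can be done
32.05 [0.4815268  0.0230217  0.07146934] None
```

I handed the job in at 32 s: by my measurements the block sits flat in the pocket about 1–2 mm off centre, the lever is shut against its stop pin, and I did not touch the bystanders; no verdict came back.

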